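# Put the coffee things back where they belong

### The job

Tidy the coffee shelf: put both upside-down espresso cups, still upside down, side by side in the oblong wooden cup tray, the measuring scoop in the aluminium spoon rest standing on its base with its handle along the rest, and the tamper upright in the middle of the round rubber dish. Each must stand flat on the floor of its place, inside the rim, let go and at rest. Set the things down rather than dropping or flinging them, and leave the sugar jar and the milk jug standing where they are.

Things in the scene. Friction and masses are not known exactly. Their poses are not given: they have to be found in the camera images.
- cup_a: One of two alike cobalt-blue espresso cups, upside down: foot on top, rim below. 56 mm tall; outside diameter 60 mm at the rim, 54 mm at 44 mm up, 48 mm on top; 0.12 kg. Origin: centre of the underside (rim); z up. An ear handle juts along +y to 48 mm from the axis, 13 to 44 mm up; grip across x, about 33 mm up. Loose, in the row nearest the robot; order varies.
- cup_b: One of two alike cobalt-blue espresso cups, upside down: foot on top, rim below. 56 mm tall; outside diameter 60 mm at the rim, 54 mm at 44 mm up, 48 mm on top; 0.12 kg. Origin: centre of the underside (rim); z up. An ear handle juts along +y to 48 mm from the axis, 13 to 44 mm up; grip across x, about 33 mm up. Loose, in the row nearest the robot; order varies.
- scoop: Steel measuring scoop on its flat base: round bowl 42 mm in diameter, 30 mm tall, open on top; flat handle 12 mm wide, 4 mm thick, 26 mm up, along +x to 86 mm from the bowl's axis. 0.06 kg. Origin: centre of the bowl's underside; z up. Grip the bowl across y, about 30 mm up. Loose, in the row nearest the robot; order varies.
- tamper: Coffee tamper on its base: steel base 58 mm in diameter, 22 mm tall; dark wood handle 33 mm in diameter from 48 to 78 mm up; 90 mm tall in all, 0.32 kg. Origin: centre of the underside; z up; round. Grip the handle about 64 mm up. Loose, in the row nearest the robot; order varies.
- tray: Cup tray: dark wood oblong, 190 mm along x, 90 mm along y (inside 182 by 82). Takes both cups, 50 mm either side of its middle along x; ears may reach over the rim. Rim 10 mm tall and 4 mm wide, floor 4 mm above the underside. Origin: centre of the underside; z up. Fixed, in the row of places behind the loose things; order and turn vary.
- rest: Spoon rest: aluminium oblong, 160 mm along x, 68 mm along y (inside 152 by 60). The scoop's handle lies along x, either way round; with the bowl 30 mm off the middle it all fits. Rim 10 mm tall and 4 mm wide, floor 4 mm above the underside. Origin: centre of the underside; z up. Fixed, in the row of places behind the loose things; order and turn vary.
- dish: Tamper dish: black rubber, round, 92 mm in diameter (inside 84). Rim 10 mm tall and 4 mm wide, floor 4 mm above the underside. Origin: centre of the underside; z up. Fixed, in the row of places behind the loose things; order and turn vary.
- jar: Bystander: white enamel sugar jar with a black knobbed lid, 56 mm in diameter, 65 mm tall, loose, in the row of loose things. Origin: centre of the underside. Leave it alone.
- jug: Bystander: aluminium milk jug, 68 mm in diameter, 75 mm tall, handle along +x to 62 mm, loose, behind the three places. Origin: centre of the underside. Leave it alone. All unlisted things (canister, kettle, mug and so on) stand at the back or sides, over 0.72 m from the base axis.
Things that resemble listed ones, but are neither listed nor needed, are in the scene too. What is shaped like the tamper but turquoise is not meant. What is shaped like the scoop but blue is not meant.

How it is judged:
By the outcome, as a careful person would: the job done as asked, in the order asked, and still so for the second after the job is handed in, with the robot touching nothing.
It also fails if it takes over 106 s, if anything falls off the work surface, if the arm or the gripper's body presses on something with over 40 N, if the wrist force passes 120 N, or if a joint passes its speed limit or range.

### The arm

A 6-joint arm with a two-finger parallel gripper is mounted at the origin on the work surface. World frame = base frame: x ahead of the robot, y to its left, z up, the work surface at z = 0. Lengths are in mm, angles in rad, forces in N, time in s.
With the tool pointing down it reaches from about 225 to 725 mm from the base axis. Payload 3.1 kg.
Tool frame: the origin (TCP) lies on the centre line of the jaws, within the pads' length; the fingertips stand 25 mm ahead of it and the grasp point (between the pads) lies 6 mm ahead of it (tip_reach is the distance from the TCP to the fingertips, in mm); z points along the fingers, y is the line along which they close (so a half turn about z gives the same grasp; the last joint's range is limited). The gripper opens to 85 mm and grips with 20 to 120 N. Pads are 22 mm wide; open, the fingers measure 114 mm over their backs; the gripper's body (76 mm by 85 mm) begins 54 mm behind the grasp point. The pads swing forward as they close: fully open they stand 13 mm farther back than shut.
Start: joints at [1.112, 0.048, 0.099, 1.622, 0, 1.443], TCP at [170.527, 496.526, 256.312] pointing down, gripper open.
Joint ranges: [-2.91, 2.91], [-0.99, 1.94], [-1.21, 1.42], [-2.12, 2.29], [-1.49, 1.47], [-3.14, 3.14]. Speed limits (rad/s): [2.79, 2.79, 3.14, 3.14, 3.14, 3.14].

### API

Orientations are given as a rotation vector (axis times angle).
In Python, from cell import * gives the robot as it stands.
- The arm moves only by the shell command python3 -m handwheel 'ROWS' [OPENING]. ROWS is JSON, a list of rows, each an object of numbers: "x", "y", "z": the shift along the tool's x, y, z in m; "turn": the turn about the tool's z in rad. A call has 1 to 10 rows; each row is the pose to reach, as a shift and turn from the pose commanded when the call began, along the tool's axes at that moment; what a row does not reach only later rows make up. A row lasts 1/12 s, in which the tool goes at most 41.7 mm and 7.16 degrees, less where a joint would pass 70% of its speed; a pose out of reach is approached as far as the arm can. A call with a gripper value outside its range is refused whole. OPENING is the finger opening in m, from 0 to 0.0854, set as the call begins (- or left out, the last holds). The fingers move at their own pace and stop on an object; the grip force is fixed at half the most. Time passes only in rows, so rows that repeat a pose let the fingers close. It gives the time, the measured TCP pose, the force, the opening and the grip force at its end, in the units of the state.
- sense(): the state, without advancing time (a new reading comes with each control period).
- camera(name): name is "scene" or "top" or "wrist"; returns the picture (400x640x3 uint8, blue, green, red); there is no depth.
- camera_params(name): a dict with "fx", "fy", "cx", "cy" (pixels), "xyz" and "orientation" of the camera in the world. Camera axes: x right, y down, z forward; pixel columns grow to the right and rows downward; lengths in mm; the calibration is good to about 2 mm. A picture is of the moment at which its call begins: read the wrist's pose just before it. camera_params takes no time and is no camera call; for the wrist camera it gives the pose at the moment of the call.
- hand_in(): hands the job in; it is judged then, once.
The state is a dict: "time_s": time; "joint_pos": joint angles; "dq": joint speeds; "joint_efforts": joint torques, N m; "tool_pos": TCP position; "orientation": TCP orientation; "contact_force": force on the tool from outside, world axes, zero at the start; "moment": the same for the moment, N m; "gripper_width": finger opening in mm; "grasp_force": force on a finger pad.
Only numpy, scipy, OpenCV 4.12 (cv2) and the standard library are available. Lean on these libraries where they do the work, as an engineer would, in place of code of your own. Each camera call takes 0.05 s, during which the arm holds its last target. There are 200 camera calls.

## Working session

There is one attempt and no reset: what is moved stays moved. The work goes in short steps, Python scripts to look and compute and a shell command to move; the robot and the scene stay as the last step left them, time stands still between calls to the robot, and variables do not carry over. Pictures are saved under pics/ and viewed, at most 14 in all, crops included, and the job is handed in when it is done.

```bash
ls; mkdir -p pics; python3 - <<'E'
from cell import *
import cv2
s=sense();print(s)
for n in("scene","top"):
    cv2.imwrite(f"pics/{n}0.png",camera(n));print(n,camera_params(n))
E
```

```text
pics
{'time_s': 0.0, 'joint_pos': array([ 1.11223289e+00,  4.87387857e-02,  9.75778788e-02,  1.62197486e+00,
       -1.07953280e-05,  1.44302099e+00]), 'dq': array([ 0.00107256,  0.00052958,  0.00033338, -0.00093654, -0.00076208,
        0.00152213]), 'joint_efforts': array([-4.99359521e-04, -3.38781595e+01,  3.20015216e+01,  2.04309274e-02,
       -3.72327877e-04,  2.78724926e-06]), 'tool_pos': array([170.27166427, 496.04085685, 255.11328974]), 'orientation': array([-0.51712506, -3.09806249,  0.00352215]), 'contact_force': array([ 0.10445209,  0.59995226, -0.37005667]), 'moment': array([ 0.01045871,  0.01185927, -0.07660273]), 'grasp_force': 0.0, 'gripper_width': 85.39195663976112}
scene {'fx': 430.2673476593827, 'fy': 430.2673476593827, 'cx': 322.014335971659, 'cy': 199.4023043724159, 'xyz': array([1399.69633271,  -24.78129752,  683.93694671]), 'orientation': array([-1.61917348, -1.73198637,  0.83104047])}
top {'fx': 514.4652563805337, 'fy': 514.4652563805337, 'cx': 321.6378159733612, 'cy': 202.24804742989946, 'xyz': array([ 479.810829  ,  -46.08156574, 1345.14520287]), 'orientation': array([-2.20199733,  2.18263422, -0.08830451])}
```

View pics/top0.png

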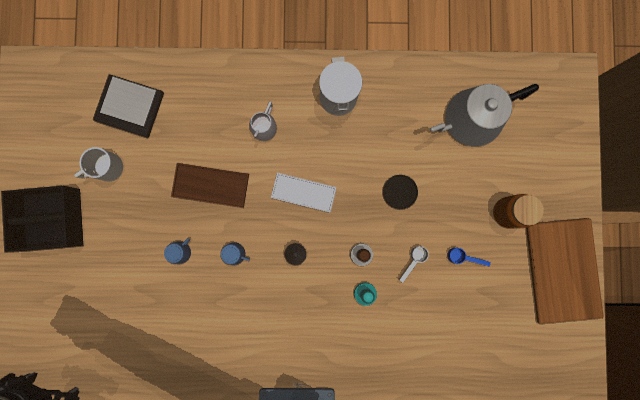

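View pics/scene0.png

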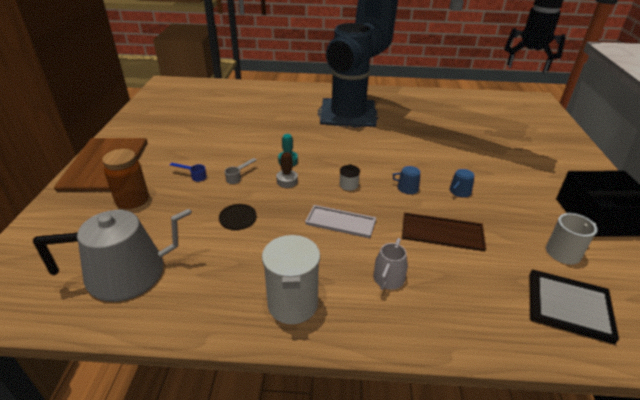

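The top view shows the cups at about (177,253) and (232,254), the jar at (295,254), and the tamper at (361,255). The scoop is at (419,255) with its handle toward (403,281). The tray is at (210,185), the rest at (304,192) and the dish at (400,191). The decoys are the turquoise tamper (366,294) and the blue scoop (457,256). Next I'll take enlarged crops.

```bash
python3 - <<'E'
import cv2
a=cv2.imread("pics/top0.png")[160:300,160:320];b=cv2.imread("pics/top0.png")[160:300,320:480]
cv2.imwrite("pics/t1.png",cv2.resize(a,None,fx=4,fy=4,interpolation=cv2.INTER_CUBIC)) if 0 else None
cv2.imwrite("pics/tc.png",cv2.resize(cv2.imread("pics/top0.png")[160:310,165:435],(783,435),interpolation=cv2.INTER_CUBIC))
cv2.imwrite("pics/sc.png",cv2.resize(cv2.imread("pics/scene0.png")[130:255,210:495],(798,350),interpolation=cv2.INTER_CUBIC))
E
```

```text
(no output)
```

View pics/tc.png

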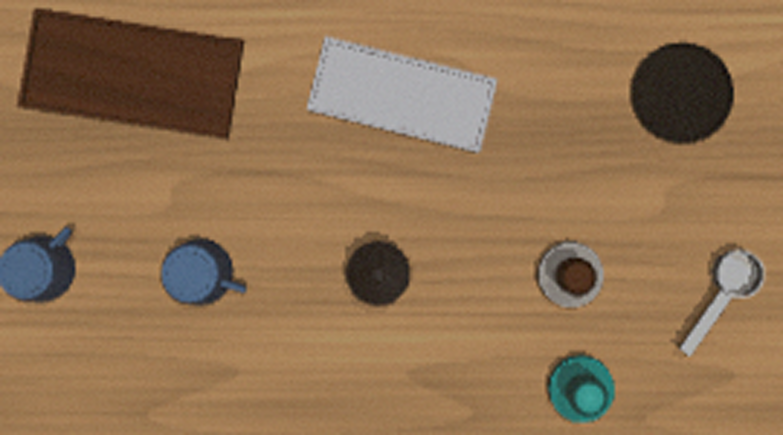

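View pics/sc.png

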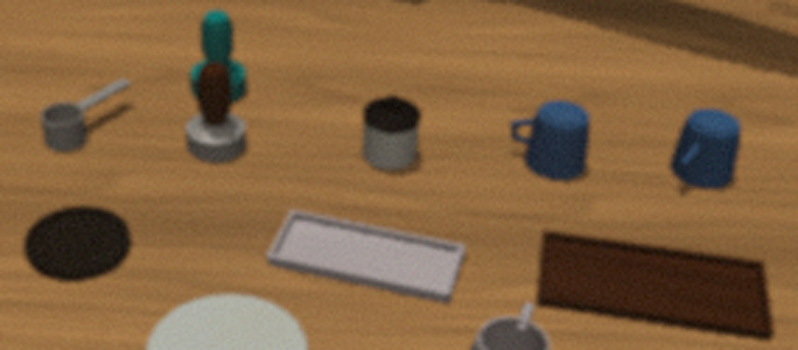

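Reading the 2.9x top crop and the 2.8x scene crop:

| Feature | Top crop | Scene crop |
|---|---|---|
| Cup 1 foot | (25,270) | (713,123) |
| Cup 2 foot | (190,273) | (563,115) |
| Tamper top | (579,278) | (214,66) |
| Scoop rim | (737,270) | (64,112) |
| Dish | (682,93) | (78,243) |

The tray and rest corners are read the same way from both crops.

```bash
cat > h.py <<'E'
from cell import *
import numpy as np
from scipy.spatial.transform import Rotation as R
def ray(p,uv):
    d=np.array([(uv[0]-p["cx"])/p["fx"],(uv[1]-p["cy"])/p["fy"],1.]);d=R.from_rotvec(p["orientation"]).apply(d)
    return np.array(p["xyz"]),d/np.linalg.norm(d)
def atz(p,uv,z):
    o,d=ray(p,uv);return (o+d*(z-o[2])/d[2]).round(1)
def tri(rs):
    A=sum(np.eye(3)-np.outer(d,d) for o,d in rs);b=sum((np.eye(3)-np.outer(d,d))@o for o,d in rs)
    x=np.linalg.solve(A,b);res=[round(float(np.linalg.norm(np.cross(x-o,d))),1) for o,d in rs];return x.round(1),res
def proj(p,X):
    c=R.from_rotvec(p["orientation"]).inv().apply(np.array(X)-p["xyz"]);return np.array([p["fx"]*c[0]/c[2]+p["cx"],p["fy"]*c[1]/c[2]+p["cy"]]).round(1)
def to_tool(target,yaw=None):
    """shift (m) in tool axes from measured pose to world target mm; tool y axis angle"""
    s=sense();r=R.from_rotvec(s["orientation"]);
    print("shift m",(r.inv().apply(np.array(target)-s["tool_pos"])/1000).round(4),"ty ang",np.degrees(np.arctan2(*r.as_matrix()[[1,0],1])).round(1), "tz",r.as_matrix()[:,2].round(3),"q",s["joint_pos"].round(2),"t",s["time_s"])
    if yaw is not None:
        y=r.as_matrix()[:,1];a=np.degrees(np.arctan2(y[1],y[0]));d=(a-yaw+90)%180-90
        print("turn rad (about down z)",np.radians(d).round(3))
E
python3 - <<'E'
from h import *
T=camera_params("top");S=camera_params("scene")
t=lambda u,v:(165+u/2.9,160+v/2.9);s=lambda u,v:(210+u/2.8,130+v/2.8)
P={"cup1":((25,270),(713,123),56),"cup2":((190,273),(563,115),56),"tamp":((579,278),(214,66),90),"scoop":((737,270),(64,112),30),"dish":((682,93),(78,243),10),
"tr1":((36,9),(771,338),10),"tr2":((243,40),(538,305),10),"tr3":((228,138),(543,233),10),"tr4":((19,106),(765,264),10),
"re1":((325,37),(449,299),10),"re2":((496,78),(268,263),10),"re3":((480,152),(290,212),10),"re4":((307,110),(465,243),10)}
for k,(a,b,z) in P.items(): print(k,*tri([ray(T,t(*a)),ray(S,s(*b))]),atz(T,t(*a),z)[:2],atz(S,s(*b),z)[:2])
for n,a,z in(("ear1",(72,228),30),("ear2",(244,287),30),("handle",(685,350),28)):print(n,atz(T,t(*a),z))
print(camera_params("wrist"))
E
```

```text
cup1 [438.2 308.6  50.8] [1.5, 1.5] [438.2 305.7] [445.8 307.4]
cup2 [436.7 167.4  50.7] [2.1, 2.1] [436.7 164.5] [444.5 167.9]
tamp [ 436.  -164.4   86.4] [2.5, 2.5] [ 436.3 -166.5] [ 442. -161.]
scoop [ 442.1 -310.1   30. ] [1.3, 1.3] [ 442.3 -311.4] [ 442.2 -308.7]
dish [ 6.006e+02 -2.662e+02  1.000e-01] [2.0, 2.0] [ 600.  -266.5] [ 612.3 -260.7]
tr1 [672.2 319.5  -1.5] [1.4, 1.4] [670.2 314.9] [684.2 315.3]
tr2 [645.8 132.4  -3. ] [1.9, 1.9] [644.1 128.7] [659.9 131.4]
tr3 [556.3 143.8   2.5] [2.2, 2.2] [555.7 140.5] [565.4 144.2]
tr4 [583.9 332.8   2.7] [3.0, 3.0] [582.7 327.7] [592.1 332.3]
re1 [648.7  57.6   1.1] [1.8, 1.8] [647.5  55.1] [658.5  58.3]
re2 [612.9 -97.6  -0.8] [1.8, 1.8] [611.9 -99. ] [625.3 -94.6]
re3 [545.5 -83.4   3.1] [1.8, 1.8] [545.2 -85.1] [554.2 -81. ]
re4 [581.8  72.7   7.3] [2.2, 2.2] [581.5  70.3] [584.9  74.6]
ear1 [474.3 272.8  30. ]
ear2 [424.1 121.3  30. ]
handle [ 372.  -265.7   28. ]
{'fx': 352.70650696505885, 'fy': 352.70650696505885, 'cx': 316.9475008503058, 'cy': 207.08924966344267, 'xyz': array([ 98.91448203, 519.87220605, 373.51625517]), 'orientation': array([2.35245957, 1.67965021, 0.24543308])}
```

```bash
python3 -c "
from h import *
to_tool([440,307,200],48)
p=camera_params('wrist');s=sense();r=R.from_rotvec(s['orientation']).inv();print(r.apply(p['xyz']-s['tool_pos']),(r*R.from_rotvec(p['orientation'])).as_matrix().round(2))"
```

```text
shift m [-0.3165 -0.0911  0.0553] ty ang 71.0 tz [-0.001 -0.002 -1.   ] q [1.11 0.05 0.1  1.62 0.   1.44] t 0.1
turn rad (about down z) 0.402
[  75.28834446   -0.94387482 -118.26362225] [[-0.   -0.96 -0.29]
 [ 1.   -0.   -0.  ]
 [ 0.   -0.29  0.96]]
```

```bash
python3 -m handwheel '[{"x":-0.01,"y":-0.003,"z":0.002,"turn":0.02},{"x":-0.035,"y":-0.01,"z":0.006,"turn":0.06},{"x":-0.07,"y":-0.02,"z":0.013,"turn":0.1},{"x":-0.108,"y":-0.031,"z":0.019,"turn":0.15},{"x":-0.147,"y":-0.042,"z":0.026,"turn":0.2},{"x":-0.186,"y":-0.053,"z":0.033,"turn":0.25},{"x":-0.225,"y":-0.064,"z":0.04,"turn":0.3},{"x":-0.263,"y":-0.075,"z":0.047,"turn":0.35},{"x":-0.295,"y":-0.085,"z":0.052,"turn":0.39},{"x":-0.316,"y":-0.091,"z":0.055,"turn":0.402}]' 0.0854
python3 -m handwheel '[{"x":0},{"x":0},{"x":0}]'
python3 - <<'E'
from h import *
import cv2
to_tool([440,307,60],48)
p=camera_params("wrist");cv2.imwrite("pics/w1.png",camera("wrist"))
np.save("w1.npy",np.r_[p["xyz"],p["orientation"]])
for X in([440,307,56],[438,166,56],[440,307,0],[474,274,30]):print(proj(p,X))
E
```

```text
time_s: 0.93
tool_pos: [442.1, 304.4, 199.8]
orientation: [1.134, 2.93, -0.004]
contact_force: [0.3, 0.2, 0.8]
gripper_width: 85.6
grasp_force: 0.0
shift m [0.0034 0.0009 0.1398] ty ang 47.7 tz [-0.001 -0.002 -1.   ] q [ 0.48  0.07  0.01  1.51 -0.    1.22] t 0.9333
turn rad (about down z) -0.006
[320.1 197. ]
[195.3 303.3]
[319.7 180.9]
[318.1 241.1]invalid input
```

View pics/w1.png

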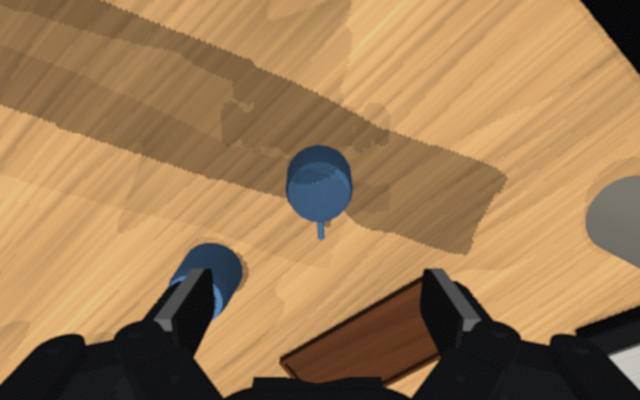

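The wrist view shows cup 1's foot disc centred at about (319,191), with its ear straight below at (321,238), so the grip axis lines up.

```bash
python3 - <<'E'
from h import *
w=np.load("w1.npy");p=camera_params("top")|{};W=camera_params("wrist");W["xyz"]=w[:3];W["orientation"]=w[3:]
T=camera_params("top");S=camera_params("scene")
print(atz(W,(319,191),56),tri([ray(W,(319,191)),ray(T,(165+25/2.9,160+270/2.9)),ray(S,(210+713/2.8,130+123/2.8))]),tri([ray(W,(319,191)),ray(S,(210+713/2.8,130+123/2.8))]))
to_tool(np.r_[atz(W,(319,191),56)[:2],39],48)
E
```

```text
[435.9 309.6  56. ] (array([437.6, 308.7,  50.3]), [0.6, 1.5, 1.6]) (array([437.3, 309.5,  50.7]), [0.9, 0.9])
shift m [ 0.0115 -0.0003  0.1601] ty ang 47.5 tz [ 0.001 -0.004 -1.   ] q [ 0.48  0.08  0.02  1.51 -0.    1.22] t 0.9833
turn rad (about down z) -0.008
```

```bash
python3 -m handwheel '[{"x":0.003,"y":0,"z":0.015,"turn":0},{"x":0.006,"y":0,"z":0.04,"turn":0},{"x":0.009,"y":0,"z":0.07,"turn":0},{"x":0.011,"y":0,"z":0.1,"turn":0},{"x":0.011,"y":0,"z":0.125,"turn":0},{"x":0.011,"y":0,"z":0.145,"turn":0},{"x":0.011,"y":0,"z":0.157,"turn":0},{"x":0.011,"y":0,"z":0.16,"turn":0},{"x":0.011,"y":0,"z":0.16,"turn":0},{"x":0.011,"y":0,"z":0.16,"turn":0}]'; python3 -m handwheel '[{"x":0,"y":0,"z":0,"turn":0},{"x":0,"y":0,"z":0,"turn":0},{"x":0,"y":0,"z":0,"turn":0},{"x":0,"y":0,"z":0,"turn":0},{"x":0,"y":0,"z":0,"turn":0},{"x":0,"y":0,"z":0,"turn":0},{"x":0,"y":0,"z":0,"turn":0}]' 0.03
```

```text
time_s: 1.82
tool_pos: [432.5, 315.5, 42.5]
orientation: [1.125, 2.932, 0.002]
contact_force: [-0.4, 0.0, 1.1]
gripper_width: 85.4
grasp_force: 0.0
time_s: 2.4
tool_pos: [433.3, 316.0, 43.8]
orientation: [1.124, 2.93, 0.005]
contact_force: [-0.2, -0.1, 4.4]
gripper_width: 53.6
grasp_force: 63.6
```

```bash
python3 -m handwheel '[{"x":0,"y":0,"z":-0.005,"turn":0},{"x":0,"y":0,"z":-0.015,"turn":0},{"x":0,"y":0,"z":-0.035,"turn":0},{"x":0,"y":0,"z":-0.055,"turn":0},{"x":0,"y":0,"z":-0.07,"turn":0},{"x":0,"y":0,"z":-0.08,"turn":0},{"x":0,"y":0,"z":-0.08,"turn":0},{"x":0,"y":0,"z":-0.08,"turn":0},{"x":0,"y":0,"z":-0.08,"turn":0}]'
python3 - <<'E'
from h import *
import cv2
s=sense();p=camera_params("wrist");cv2.imwrite("pics/w2.png",camera("wrist"))
print(s["tool_pos"],s["gripper_width"],s["contact_force"])
r=R.from_rotvec(s["orientation"])
for dx in(0,-8,8):print(dx,proj(p,s["tool_pos"]+r.apply([dx,0,-12])))
to_tool([0,0,0],82-90)
E
```

```text
time_s: 3.15
tool_pos: [431.0, 314.8, 120.2]
orientation: [-1.125, -2.932, 0.002]
contact_force: [-0.0, -0.0, -1.9]
gripper_width: 53.6
grasp_force: 63.1
[430.99823579 314.82080443 120.18633553] 53.62564091233227 [-0.01998391 -0.04315497 -1.89482638]
0 [321.  323.5]
-8 [320.9 342.9]
8 [321.1 303.5]
shift m [ 0.1095 -0.5217  0.1213] ty ang 48.0 tz [-0.003 -0.001 -1.   ] q [ 0.51  0.09 -0.13  1.36  0.    1.24] t 3.2
turn rad (about down z) 0.978
```

View pics/w2.png

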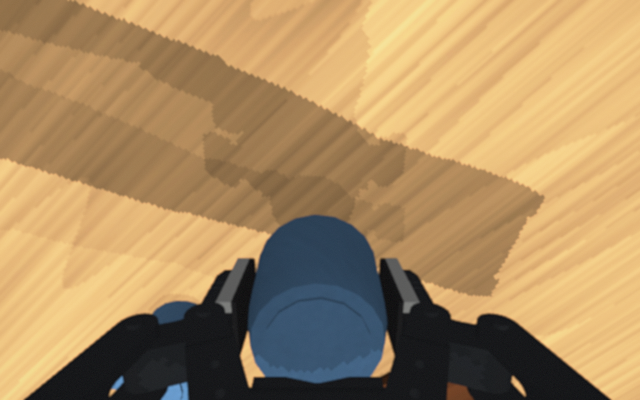

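Cup 1 is held with its foot disc centred at about (318,349), so its axis sits about 9 mm toward the ear (−x in the tool frame) from the TCP. I'll allow for that when placing it.

```bash
python3 -c "
from h import *
to_tool([612,282,100],82)"
```

```text
shift m [-0.1566  0.097   0.0194] ty ang 48.0 tz [-0.003 -0.001 -1.   ] q [ 0.51  0.09 -0.13  1.36  0.    1.24] t 3.2
turn rad (about down z) -0.593
```

```bash
python3 -m handwheel '[{"x":-0.006,"y":0.004,"z":0,"turn":-0.03},{"x":-0.02,"y":0.013,"z":0,"turn":-0.09},{"x":-0.042,"y":0.026,"z":0,"turn":-0.17},{"x":-0.066,"y":0.041,"z":0,"turn":-0.26},{"x":-0.09,"y":0.056,"z":0,"turn":-0.35},{"x":-0.114,"y":0.071,"z":0.005,"turn":-0.44},{"x":-0.136,"y":0.085,"z":0.01,"turn":-0.52},{"x":-0.15,"y":0.093,"z":0.015,"turn":-0.57},{"x":-0.157,"y":0.097,"z":0.019,"turn":-0.593},{"x":-0.157,"y":0.097,"z":0.019,"turn":-0.593}]'
python3 -m handwheel '[{"x":0,"y":0,"z":0,"turn":0},{"x":0,"y":0,"z":0,"turn":0},{"x":0,"y":0,"z":0,"turn":0}]'
python3 - <<'E'
from h import *
import cv2
to_tool([612,282,48],82)
p=camera_params("wrist");cv2.imwrite("pics/w3.png",cv2.resize(np.hstack([camera("wrist")]),None,fx=1,fy=1))
for X in([672,319,10],[645,131,10],[556,143,10],[583.5,332,10]):print(proj(p,X))
E
```

```text
time_s: 4.03
tool_pos: [613.5, 280.7, 98.5]
orientation: [-0.222, -3.13, 0.004]
contact_force: [-0.3, 0.8, -1.7]
gripper_width: 53.3
grasp_force: 63.1
time_s: 4.28
tool_pos: [612.3, 282.7, 102.3]
orientation: [-0.219, -3.133, 0.0]
contact_force: [-0.6, 0.8, -0.6]
gripper_width: 53.3
grasp_force: 63.1
shift m [ 0.0002 -0.0007  0.0543] ty ang 82.0 tz [-0.001 -0.    -1.   ] q [0.33 0.46 0.28 1.39 0.   0.47] t 4.2833
turn rad (about down z) 0.0
[383.6 299.9]
[103.3 299.1]
[ 76.4 168. ]
[392.6 169.5]
```

View pics/w3.png

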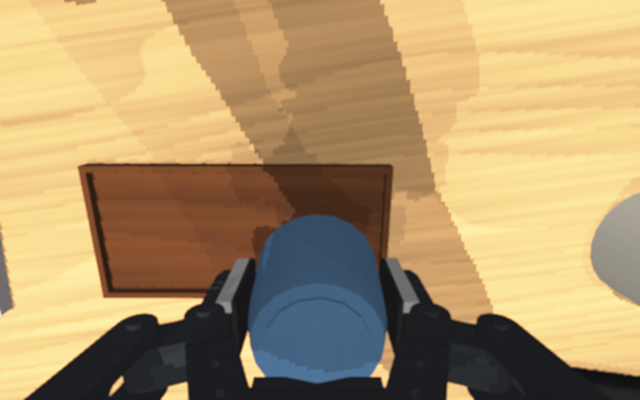

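The tray corners are at (80,165), (392,165) and (105,297), within about 4 px of the prediction. The tray estimate is good, so I'll work out its pose and descend.

```bash
python3 - <<'E'
from h import *
p=camera_params("wrist");T=camera_params("top")
c=[atz(p,u,10) for u in((80,165),(392,165),(105,297))];print(c)
ax=c[1]-c[0];ax/=np.linalg.norm(ax);n=np.array([ax[1],-ax[0],0])
print("angle",np.degrees(np.arctan2(ax[1],ax[0])))
cen=(c[1]+c[2])/2;print("centre",cen,"L",np.linalg.norm(c[1]-c[0]),np.linalg.norm(c[2]-c[0]))
print("slots",cen+50*ax,cen-50*ax)
for a,b in(((80,165),(228,138)),((392,165),(19,106)),((105,297),(243,40))):print(tri([ray(p,a),ray(T,(165+b[0]/2.9,160+b[1]/2.9))]))
E
```

```text
[array([554.8, 145.7,  10. ]), array([581., 332.,  10.]), array([644. , 132.5,  10. ])]
angle 81.9947999215581
centre [612.5  232.25  10.  ] L 188.13327722654492 90.17139235921783
slots [619.46314878 281.76277168  10.        ] [605.53685122 182.73722832  10.        ]
(array([555.7, 141.4,   3.9]), [0.4, 0.4])
(array([585.3, 335.6, -14.6]), [1.2, 1.2])
(array([645.2, 129.5,   6.3]), [0.7, 0.7])
```

```bash
python3 -m handwheel '[{"x":0.001,"y":0,"z":0.006,"turn":0},{"x":0.001,"y":0,"z":0.016,"turn":0},{"x":0.001,"y":0,"z":0.028,"turn":0},{"x":0.001,"y":0,"z":0.038,"turn":0},{"x":0.001,"y":0,"z":0.044,"turn":0},{"x":0.001,"y":0,"z":0.047,"turn":0},{"x":0.001,"y":0,"z":0.049,"turn":0},{"x":0.001,"y":0,"z":0.051,"turn":0},{"x":0.001,"y":0,"z":0.051,"turn":0},{"x":0.001,"y":0,"z":0.051,"turn":0}]'
```

```text
time_s: 5.17
tool_pos: [612.6, 282.5, 51.8]
orientation: [0.219, 3.133, 0.001]
contact_force: [0.7, -0.3, -1.1]
gripper_width: 53.7
grasp_force: 63.1
```

```bash
python3 -m handwheel '[{"x":0,"y":0,"z":0.001,"turn":0},{"x":0,"y":0,"z":0.002,"turn":0},{"x":0,"y":0,"z":0.003,"turn":0},{"x":0,"y":0,"z":0.003,"turn":0},{"x":0,"y":0,"z":0.003,"turn":0}]'
```

```text
time_s: 5.58
tool_pos: [612.2, 282.4, 48.3]
orientation: [-0.219, -3.134, 0.0]
contact_force: [0.2, -0.9, -1.3]
gripper_width: 53.6
grasp_force: 63.1
```

```bash
python3 -m handwheel '[{"x":0,"y":0,"z":0.0005,"turn":0},{"x":0,"y":0,"z":0.001,"turn":0},{"x":0,"y":0,"z":0.0015,"turn":0},{"x":0,"y":0,"z":0.0015,"turn":0}]'
```

```text
time_s: 5.92
tool_pos: [612.3, 282.4, 48.0]
orientation: [0.219, 3.133, 0.0]
contact_force: [-2.5, -2.1, 5.0]
gripper_width: 53.6
grasp_force: 63.8
```

It's touching down at about 6 N. Now I'll release and back up.

```bash
python3 -m handwheel '[{"x":0,"y":0,"z":0,"turn":0},{"x":0,"y":0,"z":0,"turn":0},{"x":0,"y":0,"z":0,"turn":0},{"x":0,"y":0,"z":0,"turn":0},{"x":0,"y":0,"z":0,"turn":0},{"x":0,"y":0,"z":0,"turn":0}]' 0.0854; python3 -m handwheel '[{"x":0,"y":0,"z":-0.006,"turn":0},{"x":0,"y":0,"z":-0.02,"turn":0},{"x":0,"y":0,"z":-0.045,"turn":0},{"x":0,"y":0,"z":-0.075,"turn":0},{"x":0,"y":0,"z":-0.105,"turn":0},{"x":0,"y":0,"z":-0.13,"turn":0},{"x":0,"y":0,"z":-0.145,"turn":0},{"x":0,"y":0,"z":-0.15,"turn":0},{"x":0,"y":0,"z":-0.15,"turn":0},{"x":0,"y":0,"z":-0.15,"turn":0}]'
python3 - <<'E'
from h import *
import cv2
cv2.imwrite("pics/w4.png",camera("wrist"))
p=camera_params("wrist");print(proj(p,[619.5,281.8,60]))
to_tool([438,166,180],-16)
E
```

```text
time_s: 6.42
tool_pos: [612.2, 282.4, 46.6]
orientation: [-0.219, -3.134, 0.0]
contact_force: [-0.5, 0.5, -0.1]
gripper_width: 85.4
grasp_force: 0.0
time_s: 7.25
tool_pos: [612.1, 282.3, 196.2]
orientation: [-0.219, -3.133, 0.0]
contact_force: [-0.4, 0.3, -1.0]
gripper_width: 85.4
grasp_force: 0.0
[319.3 215.8]
shift m [ 0.1557 -0.1392  0.0156] ty ang 82.0 tz [-0.003 -0.001 -1.   ] q [ 0.33  0.45  0.45  1.58 -0.    0.47] t 7.3
turn rad (about down z) -1.431
```

View pics/w4.png

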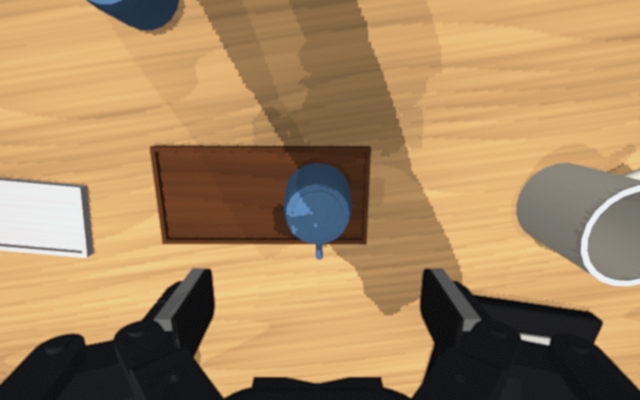

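Cup 1 stands flat inside the tray, foot disc at (318,211) and ear over the rim. Next is cup 2.

```bash
python3 -m handwheel '[{"x":0.006,"y":-0.006,"z":0,"turn":-0.05},{"x":0.02,"y":-0.018,"z":0.001,"turn":-0.15},{"x":0.04,"y":-0.036,"z":0.003,"turn":-0.26},{"x":0.06,"y":-0.055,"z":0.005,"turn":-0.38},{"x":0.08,"y":-0.073,"z":0.007,"turn":-0.5},{"x":0.1,"y":-0.09,"z":0.009,"turn":-0.62},{"x":0.12,"y":-0.107,"z":0.011,"turn":-0.74},{"x":0.138,"y":-0.124,"z":0.013,"turn":-0.86},{"x":0.15,"y":-0.135,"z":0.015,"turn":-0.98},{"x":0.156,"y":-0.139,"z":0.016,"turn":-1.1}]'
python3 -m handwheel '[{"x":0,"y":0,"z":0,"turn":-0.11},{"x":0,"y":0,"z":0,"turn":-0.21},{"x":0,"y":0,"z":0,"turn":-0.29},{"x":0,"y":0,"z":0,"turn":-0.331},{"x":0,"y":0,"z":0,"turn":-0.331},{"x":0,"y":0,"z":0,"turn":-0.331},{"x":0,"y":0,"z":0,"turn":-0.331}]'
python3 - <<'E'
from h import *
import cv2
to_tool([438,166,39],-16)
p=camera_params("wrist");i=camera("wrist");cv2.imwrite("pics/w5.png",i)
np.save("w5.npy",np.r_[p["xyz"],p["orientation"]])
print(proj(p,[438,166,56]),proj(p,[425,121,30]))
E
```

```text
time_s: 8.13
tool_pos: [435.1, 165.0, 178.1]
orientation: [1.456, -2.778, -0.002]
contact_force: [0.2, -0.6, -0.3]
gripper_width: 85.3
grasp_force: 0.0
time_s: 8.72
tool_pos: [437.7, 166.3, 179.6]
orientation: [1.888, -2.509, -0.001]
contact_force: [-0.0, -1.0, 0.3]
gripper_width: 85.9
grasp_force: 0.0
shift m [ 1.000e-04 -6.000e-04  1.406e-01] ty ang 163.9 tz [-0.002 -0.    -1.   ] q [ 0.22 -0.1  -0.2   1.48 -0.   -1.07] t 8.7167
turn rad (about down z) -0.001
[314.2 209.1] [314.3 139.2]
```

View pics/w5.png

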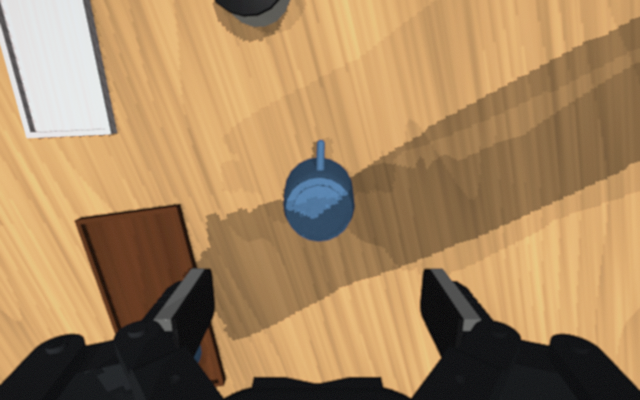

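Cup 2's foot disc is at (319,208) and its ear at (320,145). I need to shift about +3.5 mm along tool y.

```bash
python3 -m handwheel '[{"x":0,"y":0.001,"z":0.012,"turn":0},{"x":0,"y":0.002,"z":0.035,"turn":0},{"x":0,"y":0.0035,"z":0.065,"turn":0},{"x":0,"y":0.0035,"z":0.095,"turn":0},{"x":0,"y":0.0035,"z":0.12,"turn":0},{"x":0,"y":0.0035,"z":0.134,"turn":0},{"x":0,"y":0.0035,"z":0.139,"turn":0},{"x":0,"y":0.0035,"z":0.139,"turn":0},{"x":0,"y":0.0035,"z":0.139,"turn":0},{"x":0,"y":0.0035,"z":0.139,"turn":0}]'; python3 -m handwheel '[{"x":0,"y":0,"z":0,"turn":0},{"x":0,"y":0,"z":0,"turn":0},{"x":0,"y":0,"z":0,"turn":0},{"x":0,"y":0,"z":0,"turn":0},{"x":0,"y":0,"z":0,"turn":0},{"x":0,"y":0,"z":0,"turn":0},{"x":0,"y":0,"z":0,"turn":0}]' 0.03;  python3 -m handwheel '[{"x":0,"y":0,"z":-0.005,"turn":0},{"x":0,"y":0,"z":-0.015,"turn":0},{"x":0,"y":0,"z":-0.035,"turn":0},{"x":0,"y":0,"z":-0.055,"turn":0},{"x":0,"y":0,"z":-0.07,"turn":0},{"x":0,"y":0,"z":-0.08,"turn":0},{"x":0,"y":0,"z":-0.08,"turn":0},{"x":0,"y":0,"z":-0.08,"turn":0},{"x":0,"y":0,"z":-0.08,"turn":0}]'
python3 - <<'E'
from h import *
import cv2
s=sense();p=camera_params("wrist");i=camera("wrist");cv2.imwrite("pics/w6.png",i)
# lower/upper edge of blue disc along column 319
b=i[:,319].astype(int);print([ (v,b[v].tolist()) for v in range(190,396,8)])
r=R.from_rotvec(s["orientation"])
for dx in(-8,0,8):print(dx,proj(p,s["tool_pos"]+r.apply([dx,0,-16])))
to_tool([605.5,182.7,102],-8)
E
```

```text
time_s: 9.6
tool_pos: [436.3, 167.8, 43.2]
orientation: [-1.889, 2.507, -0.002]
contact_force: [-0.5, 0.6, 1.2]
gripper_width: 85.6
grasp_force: 0.0
time_s: 10.18
tool_pos: [436.6, 167.8, 43.8]
orientation: [-1.888, 2.507, -0.002]
contact_force: [1.2, 0.7, 5.1]
gripper_width: 53.5
grasp_force: 63.6
time_s: 10.93
tool_pos: [434.3, 167.3, 120.8]
orientation: [1.889, -2.508, -0.001]
contact_force: [-1.0, -0.5, -1.1]
gripper_width: 53.6
grasp_force: 63.2
[(190, [180, 137, 94]), (198, [182, 139, 95]), (206, [184, 140, 95]), (214, [186, 141, 96]), (222, [190, 145, 99]), (230, [195, 148, 101]), (238, [176, 133, 90]), (246, [104, 79, 54]), (254, [108, 82, 54]), (262, [145, 110, 75]), (270, [156, 118, 81]), (278, [92, 69, 47]), (286, [108, 82, 56]), (294, [109, 81, 57]), (302, [108, 82, 56]), (310, [108, 82, 55]), (318, [108, 82, 57]), (326, [108, 81, 56]), (334, [109, 83, 56]), (342, [107, 81, 55]), (350, [109, 82, 56]), (358, [109, 82, 57]), (366, [107, 80, 55]), (374, [103, 78, 52]), (382, [101, 153, 198]), (390, [21, 20, 18])]
-8 [313.5 351. ]
0 [313.4 331.3]
8 [313.3 310.7]
shift m [-0.0622 -0.1605  0.018 ] ty ang 164.0 tz [-0.003 -0.001 -1.   ] q [ 0.22 -0.09 -0.31  1.36 -0.   -1.07] t 10.9833
turn rad (about down z) -0.14
```

```bash
python3 -m handwheel '[{"x":-0.002,"y":-0.006,"z":0,"turn":-0.01},{"x":-0.008,"y":-0.02,"z":0,"turn":-0.03},{"x":-0.017,"y":-0.042,"z":0,"turn":-0.05},{"x":-0.027,"y":-0.067,"z":0,"turn":-0.07},{"x":-0.037,"y":-0.092,"z":0.003,"turn":-0.09},{"x":-0.047,"y":-0.117,"z":0.008,"turn":-0.11},{"x":-0.056,"y":-0.14,"z":0.012,"turn":-0.13},{"x":-0.062,"y":-0.154,"z":0.015,"turn":-0.14},{"x":-0.0645,"y":-0.16,"z":0.018,"turn":-0.14},{"x":-0.0645,"y":-0.16,"z":0.018,"turn":-0.14}]'
python3 -m handwheel '[{"x":0,"y":0,"z":0,"turn":0},{"x":0,"y":0,"z":0,"turn":0},{"x":0,"y":0,"z":0,"turn":0}]'
python3 - <<'E'
from h import *
to_tool([606,185,50],-8)
E
```

```text
time_s: 11.82
tool_pos: [606.9, 185.0, 101.4]
orientation: [2.059, -2.37, -0.002]
contact_force: [0.8, 0.5, -1.7]
gripper_width: 53.5
grasp_force: 63.2
time_s: 12.07
tool_pos: [605.8, 185.3, 104.1]
orientation: [2.061, -2.37, -0.0]
contact_force: [-0.2, 0.0, -1.7]
gripper_width: 53.2
grasp_force: 63.2
shift m [ 0.0003 -0.0003  0.0541] ty ang 172.0 tz [-0. -0. -1.] q [ 0.19  0.35  0.14  1.36  0.   -1.24] t 12.0667
turn rad (about down z) 0.0
```

```bash
python3 -m handwheel '[{"x":0,"y":0,"z":0.006,"turn":0},{"x":0,"y":0,"z":0.016,"turn":0},{"x":0,"y":0,"z":0.028,"turn":0},{"x":0,"y":0,"z":0.038,"turn":0},{"x":0,"y":0,"z":0.045,"turn":0},{"x":0,"y":0,"z":0.049,"turn":0},{"x":0,"y":0,"z":0.052,"turn":0},{"x":0,"y":0,"z":0.054,"turn":0},{"x":0,"y":0,"z":0.0555,"turn":0},{"x":0,"y":0,"z":0.0555,"turn":0}]'; python3 -m handwheel '[{"x":0,"y":0,"z":0.0005,"turn":0},{"x":0,"y":0,"z":0.001,"turn":0},{"x":0,"y":0,"z":0.001,"turn":0}]'
```

```text
time_s: 12.9
tool_pos: [606.8, 185.3, 48.4]
orientation: [-2.061, 2.371, -0.0]
contact_force: [0.7, 0.1, -1.2]
gripper_width: 53.5
grasp_force: 63.2
time_s: 13.15
tool_pos: [607.1, 185.4, 47.9]
orientation: [-2.06, 2.37, -0.001]
contact_force: [0.1, -0.1, -0.2]
gripper_width: 53.7
grasp_force: 63.3
```

```bash
python3 -m handwheel '[{"x":0,"y":0,"z":0.0005,"turn":0},{"x":0,"y":0,"z":0.001,"turn":0},{"x":0,"y":0,"z":0.001,"turn":0}]';  python3 -m handwheel '[{"x":0,"y":0,"z":0,"turn":0},{"x":0,"y":0,"z":0,"turn":0},{"x":0,"y":0,"z":0,"turn":0},{"x":0,"y":0,"z":0,"turn":0},{"x":0,"y":0,"z":0,"turn":0},{"x":0,"y":0,"z":0,"turn":0}]' 0.0854; python3 -m handwheel '[{"x":0,"y":0,"z":-0.006,"turn":0},{"x":0,"y":0,"z":-0.02,"turn":0},{"x":0,"y":0,"z":-0.045,"turn":0},{"x":0,"y":0,"z":-0.075,"turn":0},{"x":0,"y":0,"z":-0.105,"turn":0},{"x":0,"y":0,"z":-0.13,"turn":0},{"x":0,"y":0,"z":-0.145,"turn":0},{"x":0,"y":0,"z":-0.15,"turn":0},{"x":0,"y":0,"z":-0.15,"turn":0},{"x":0,"y":0,"z":-0.15,"turn":0}]'
python3 - <<'E'
from h import *
import cv2
cv2.imwrite("pics/w7.png",camera("wrist"));cv2.imwrite("pics/s7.png",camera("scene"));
p=camera_params("wrist");print(proj(p,[605.5,182.7,60]))
to_tool([442,-309.5,180],57)
E
```

```text
time_s: 13.4
tool_pos: [607.1, 185.4, 47.9]
orientation: [-2.06, 2.37, -0.001]
contact_force: [-2.2, -0.2, 5.1]
gripper_width: 53.9
grasp_force: 64.0
time_s: 13.9
tool_pos: [606.5, 185.3, 46.0]
orientation: [2.061, -2.371, -0.0]
contact_force: [-0.2, 0.2, -0.4]
gripper_width: 85.6
grasp_force: 0.0
time_s: 14.73
tool_pos: [606.4, 185.3, 195.7]
orientation: [2.061, -2.37, -0.001]
contact_force: [0.5, 0.1, -0.7]
gripper_width: 85.4
grasp_force: 0.0
[314. 202.]
shift m [0.5125 0.0932 0.015 ] ty ang 172.0 tz [-0.004 -0.001 -1.   ] q [ 0.19  0.33  0.3   1.54  0.   -1.24] t 14.8333
turn rad (about down z) -1.134
```

View pics/w7.png

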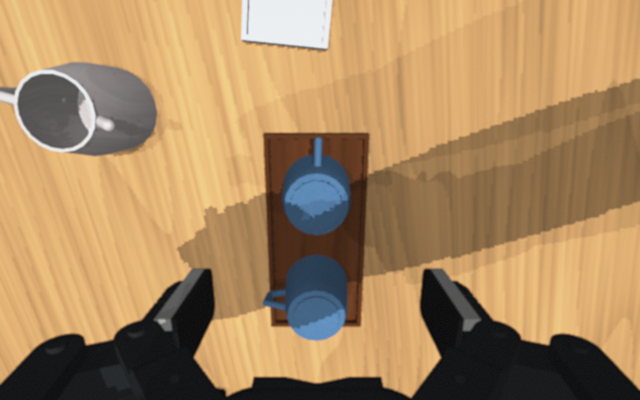

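Both cups stand in the tray side by side at (317,195) and (316,312), with their ears clear. Now the scoop.

```bash
python3 -m handwheel '[{"x":0.01,"y":0.002,"z":0,"turn":0.04},{"x":0.035,"y":0.007,"z":0.001,"turn":0.13},{"x":0.07,"y":0.013,"z":0.003,"turn":0.25},{"x":0.108,"y":0.02,"z":0.005,"turn":0.37},{"x":0.146,"y":0.027,"z":0.007,"turn":0.49},{"x":0.184,"y":0.034,"z":0.008,"turn":0.61},{"x":0.222,"y":0.041,"z":0.009,"turn":0.73},{"x":0.26,"y":0.047,"z":0.01,"turn":0.85},{"x":0.298,"y":0.054,"z":0.011,"turn":0.97},{"x":0.336,"y":0.061,"z":0.012,"turn":1.09}]'; python3 -c "
from h import *
to_tool([442,-309.5,180],57)"
```

```text
time_s: 15.67
tool_pos: [497.6, -140.1, 182.3]
orientation: [0.524, -3.095, -0.003]
contact_force: [1.1, -0.7, -0.1]
gripper_width: 85.0
grasp_force: 0.0
shift m [ 0.1083 -0.1417  0.0022] ty ang 109.2 tz [-0.003  0.001 -1.   ] q [-0.4   0.03 -0.07  1.48 -0.   -0.74] t 15.6667
turn rad (about down z) 0.911
```

```bash
python3 -m handwheel '[{"x":0.023,"y":-0.03,"z":0.001,"turn":0.12},{"x":0.045,"y":-0.058,"z":0.002,"turn":0.24},{"x":0.066,"y":-0.085,"z":0.003,"turn":0.36},{"x":0.084,"y":-0.108,"z":0.003,"turn":0.48},{"x":0.099,"y":-0.127,"z":0.003,"turn":0.6},{"x":0.108,"y":-0.139,"z":0.003,"turn":0.72},{"x":0.11,"y":-0.1415,"z":0.003,"turn":0.82},{"x":0.11,"y":-0.1415,"z":0.003,"turn":0.9},{"x":0.11,"y":-0.1415,"z":0.003,"turn":0.917},{"x":0.11,"y":-0.1415,"z":0.003,"turn":0.917}]'; python3 -m handwheel '[{"x":0,"y":0,"z":0,"turn":0},{"x":0,"y":0,"z":0,"turn":0}]'; python3 - <<'E'
from h import *
import cv2
to_tool([442,-309.5,36],57)
p=camera_params("wrist");i=camera("wrist");cv2.imwrite("pics/w8.png",i)
np.save("w8.npy",np.r_[p["xyz"],p["orientation"]])
print(proj(p,[442,-309.5,30]),proj(p,[372,-265,28]))
E
```

```text
time_s: 16.5
tool_pos: [442.4, -308.5, 179.6]
orientation: [-0.89, -3.01, -0.002]
contact_force: [0.3, -0.1, 0.6]
gripper_width: 85.5
grasp_force: 0.0
time_s: 16.67
tool_pos: [443.1, -308.5, 180.7]
orientation: [-0.889, -3.012, -0.001]
contact_force: [-0.5, 0.4, 0.1]
gripper_width: 85.3
grasp_force: 0.0
shift m [ 0.0002 -0.0014  0.1447] ty ang 57.1 tz [-0.001  0.001 -1.   ] q [-0.73  0.08 -0.01  1.47  0.   -0.16] t 16.6667
turn rad (about down z) 0.002
[317.  198.9] [316.1  88.4]
```

View pics/w8.png

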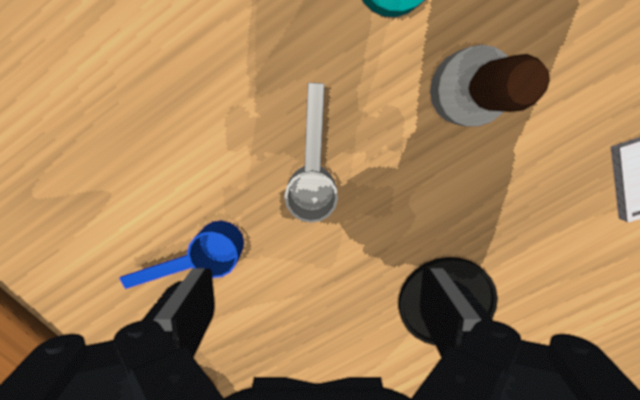

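The scoop's rim centre is at about (312,195) and its handle tip at (316,84). The fingers will clear the blue decoy.

```bash
python3 - <<'E'
from h import *
p=camera_params("wrist");T=camera_params("top")
b=atz(p,(312,195),30);h=atz(p,(316,85),28);print(b,h,np.degrees(np.arctan2(*(h-b)[[1,0]])))
print(tri([ray(p,(312,195)),ray(T,(165+737/2.9,160+270/2.9))]))
to_tool([b[0],b[1],36],np.degrees(np.arctan2(*(h-b)[[1,0]]))+90)
E
```

```text
[ 437.4 -311.2   30. ] [ 370.2 -263.8   28. ] 144.80249671524527
(array([ 441.7, -314.8,   10.5]), [0.5, 0.5])
shift m [ 0.0033 -0.0053  0.145 ] ty ang 57.1 tz [-0.001  0.    -1.   ] q [-0.73  0.08 -0.01  1.47 -0.   -0.16] t 16.7167
turn rad (about down z) 0.04
```

```bash
python3 -m handwheel '[{"x":0.001,"y":-0.001,"z":0.012,"turn":0.01},{"x":0.002,"y":-0.003,"z":0.035,"turn":0.02},{"x":0.003,"y":-0.005,"z":0.065,"turn":0.03},{"x":0.003,"y":-0.005,"z":0.095,"turn":0.04},{"x":0.003,"y":-0.005,"z":0.12,"turn":0.04},{"x":0.003,"y":-0.005,"z":0.136,"turn":0.04},{"x":0.003,"y":-0.005,"z":0.143,"turn":0.04},{"x":0.003,"y":-0.005,"z":0.146,"turn":0.04},{"x":0.003,"y":-0.005,"z":0.146,"turn":0.04},{"x":0.003,"y":-0.005,"z":0.146,"turn":0.04}]'; python3 -m handwheel '[{"x":0,"y":0,"z":0,"turn":0},{"x":0,"y":0,"z":0,"turn":0},{"x":0,"y":0,"z":0,"turn":0},{"x":0,"y":0,"z":0,"turn":0},{"x":0,"y":0,"z":0,"turn":0},{"x":0,"y":0,"z":0,"turn":0},{"x":0,"y":0,"z":0,"turn":0},{"x":0,"y":0,"z":0,"turn":0}]' 0.02;  python3 -m handwheel '[{"x":0,"y":0,"z":-0.005,"turn":0},{"x":0,"y":0,"z":-0.015,"turn":0},{"x":0,"y":0,"z":-0.035,"turn":0},{"x":0,"y":0,"z":-0.055,"turn":0},{"x":0,"y":0,"z":-0.07,"turn":0},{"x":0,"y":0,"z":-0.08,"turn":0},{"x":0,"y":0,"z":-0.08,"turn":0},{"x":0,"y":0,"z":-0.08,"turn":0},{"x":0,"y":0,"z":-0.08,"turn":0}]'
python3 - <<'E'
from h import *
import cv2
s=sense();p=camera_params("wrist");i=camera("wrist");cv2.imwrite("pics/w9.png",i)
r=R.from_rotvec(s["orientation"])
for dx in(-8,0,8):print(dx,proj(p,s["tool_pos"]+r.apply([dx,0,6])))
to_tool([590,-42,102],77-90)
E
```

```text
time_s: 17.55
tool_pos: [438.6, -312.3, 36.5]
orientation: [0.951, 2.992, -0.001]
contact_force: [-0.9, -0.6, -0.3]
gripper_width: 85.5
grasp_force: 0.0
time_s: 18.22
tool_pos: [438.8, -312.5, 36.7]
orientation: [0.951, 2.991, -0.002]
contact_force: [0.2, 0.3, 5.7]
gripper_width: 39.9
grasp_force: 61.0
time_s: 18.97
tool_pos: [437.3, -311.1, 114.1]
orientation: [-0.951, -2.992, -0.001]
contact_force: [-0.4, 0.2, -0.4]
gripper_width: 39.9
grasp_force: 60.6
-8 [320.2 313.9]
0 [320.3 296.5]
8 [320.3 278.5]
shift m [0.0304 0.3078 0.0119] ty ang 54.7 tz [-0.002  0.002 -1.   ] q [-0.74  0.1  -0.13  1.34  0.   -0.13] t 19.0167
turn rad (about down z) 1.182
```

View pics/w9.png

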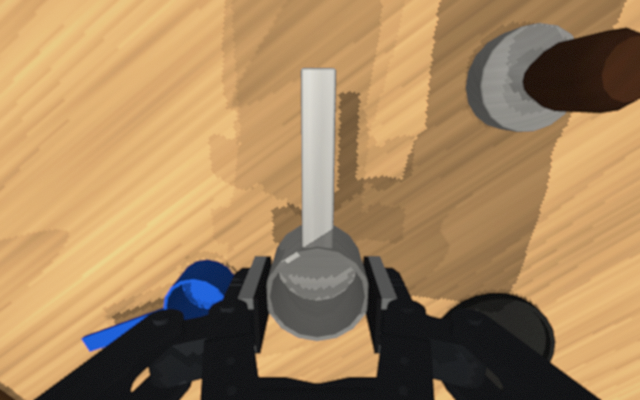

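The scoop is held squarely, its rim at (318,294) and its handle straight up the image at x=318. I'll raise it so it clears the tamper, then carry it to the rest.

```bash
python3 -m handwheel '[{"x":0,"y":0.002,"z":-0.015,"turn":0.04},{"x":0.002,"y":0.012,"z":-0.035,"turn":0.13},{"x":0.005,"y":0.034,"z":-0.05,"turn":0.25},{"x":0.008,"y":0.064,"z":-0.055,"turn":0.37},{"x":0.011,"y":0.098,"z":-0.055,"turn":0.49},{"x":0.014,"y":0.134,"z":-0.055,"turn":0.61},{"x":0.017,"y":0.17,"z":-0.055,"turn":0.73},{"x":0.021,"y":0.206,"z":-0.055,"turn":0.85},{"x":0.024,"y":0.242,"z":-0.055,"turn":0.97},{"x":0.027,"y":0.274,"z":-0.055,"turn":1.09}]'; python3 -c "
import numpy as np
c,s=np.cos(1.09),np.sin(1.09);x,y=.0304-.027,.3078-.274;print(c*x+s*y,-s*x+c*y)"
```

```text
time_s: 19.85
tool_pos: [574.1, -70.3, 168.6]
orientation: [-2.367, -2.063, 0.002]
contact_force: [0.9, -0.0, -1.1]
gripper_width: 40.0
grasp_force: 60.6
0.03154043995576869 0.012617473891256906
```

```bash
python3 -m handwheel '[{"x":0.017,"y":0.007,"z":0.005,"turn":0.06},{"x":0.027,"y":0.011,"z":0.015,"turn":0.085},{"x":0.0315,"y":0.0126,"z":0.025,"turn":0.092},{"x":0.0315,"y":0.0126,"z":0.03,"turn":0.092},{"x":0.0315,"y":0.0126,"z":0.03,"turn":0.092},{"x":0.0315,"y":0.0126,"z":0.03,"turn":0.092},{"x":0.0315,"y":0.0126,"z":0.03,"turn":0.092}]'; python3 - <<'E'
from h import *
import cv2
to_tool([589.3,-41.7,42],77-90)
p=camera_params("wrist");i=camera("wrist");cv2.imwrite("pics/w10.png",i)
for X in([648,57,10],[612.5,-98,10],[545.5,-84,10],[581.5,72,10]):print(proj(p,X))
E
```

```text
time_s: 20.43
tool_pos: [590.5, -43.9, 140.5]
orientation: [2.456, 1.958, -0.0]
contact_force: [-0.3, 0.3, -0.9]
gripper_width: 40.1
grasp_force: 60.6
shift m [ 0.0019 -0.0016  0.0985] ty ang -12.9 tz [-0. -0. -1.] q [-0.19  0.23  0.07  1.41 -0.    1.61] t 20.4333
turn rad (about down z) 0.002
[371.5  38.1]
[362.2 263.2]
[273.9 264.6]
[265.5  38.5]
```

View pics/w10.png

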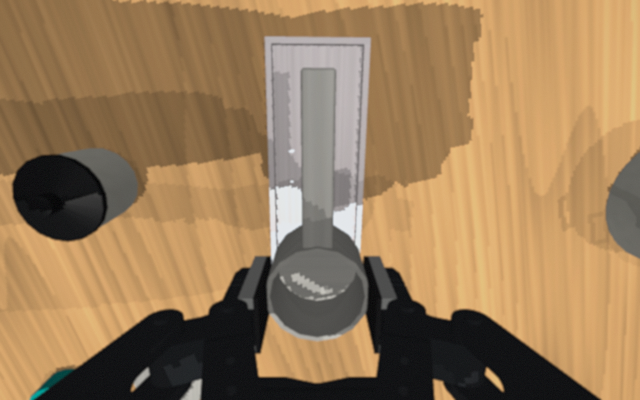

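The rest's far corners at (265,38) and (371,38) match the prediction to within a pixel, and the handle is centred along it. I'll descend.

```bash
python3 -m handwheel '[{"x":0.001,"y":-0.001,"z":0.008,"turn":0},{"x":0.002,"y":-0.001,"z":0.022,"turn":0},{"x":0.002,"y":-0.001,"z":0.042,"turn":0},{"x":0.002,"y":-0.001,"z":0.062,"turn":0},{"x":0.002,"y":-0.001,"z":0.078,"turn":0},{"x":0.002,"y":-0.001,"z":0.088,"turn":0},{"x":0.002,"y":-0.001,"z":0.094,"turn":0},{"x":0.002,"y":-0.001,"z":0.097,"turn":0},{"x":0.002,"y":-0.001,"z":0.097,"turn":0},{"x":0.002,"y":-0.001,"z":0.097,"turn":0}]'; python3 -m handwheel '[{"x":0,"y":0,"z":0.0005,"turn":0},{"x":0,"y":0,"z":0.001,"turn":0},{"x":0,"y":0,"z":0.001,"turn":0}]'
```

```text
time_s: 21.32
tool_pos: [591.0, -40.8, 44.3]
orientation: [2.454, 1.959, 0.002]
contact_force: [0.7, -0.6, 0.1]
gripper_width: 39.7
grasp_force: 60.6
time_s: 21.57
tool_pos: [590.8, -40.7, 43.1]
orientation: [2.454, 1.959, 0.001]
contact_force: [1.1, -0.3, -0.8]
gripper_width: 40.1
grasp_force: 60.6
```

```bash
python3 -m handwheel '[{"x":0,"y":0.001,"z":0.0005,"turn":0},{"x":0,"y":0.001,"z":0.001,"turn":0},{"x":0,"y":0.001,"z":0.0015,"turn":0},{"x":0,"y":0.001,"z":0.0015,"turn":0}]'; python3 -m handwheel '[{"x":0,"y":0,"z":0.0005,"turn":0},{"x":0,"y":0,"z":0.001,"turn":0},{"x":0,"y":0,"z":0.001,"turn":0}]'
```

```text
time_s: 21.9
tool_pos: [591.3, -40.8, 40.8]
orientation: [2.455, 1.96, 0.0]
contact_force: [-0.4, 0.1, 0.0]
gripper_width: 39.9
grasp_force: 60.6
time_s: 22.15
tool_pos: [591.3, -40.9, 40.8]
orientation: [2.455, 1.96, 0.0]
contact_force: [-2.6, 0.3, 5.0]
gripper_width: 40.0
grasp_force: 60.9
```

```bash
python3 -m handwheel '[{"x":0,"y":0,"z":0,"turn":0},{"x":0,"y":0,"z":0,"turn":0},{"x":0,"y":0,"z":0,"turn":0},{"x":0,"y":0,"z":0,"turn":0},{"x":0,"y":0,"z":0,"turn":0},{"x":0,"y":0,"z":0,"turn":0}]' 0.0854; python3 -m handwheel '[{"x":0,"y":0,"z":-0.006,"turn":0},{"x":0,"y":0,"z":-0.02,"turn":0},{"x":0,"y":0,"z":-0.045,"turn":0},{"x":0,"y":0,"z":-0.075,"turn":0},{"x":0,"y":0,"z":-0.105,"turn":0},{"x":0,"y":0,"z":-0.135,"turn":0},{"x":0,"y":0,"z":-0.16,"turn":0},{"x":0,"y":0,"z":-0.17,"turn":0},{"x":0,"y":0,"z":-0.17,"turn":0},{"x":0,"y":0,"z":-0.17,"turn":0}]'
python3 - <<'E'
from h import *
import cv2
i=camera("wrist");cv2.imwrite("pics/w11.png",i)
W=camera_params("wrist");w=np.load("w8.npy");W["xyz"]=w[:3];W["orientation"]=w[3:];T=camera_params("top")
print(atz(W,(528,82),90),tri([ray(W,(528,82)),ray(T,(165+579/2.9,160+278/2.9))]))
to_tool([436,-163,200],-13)
E
```

```text
time_s: 22.65
tool_pos: [591.2, -40.9, 39.6]
orientation: [-2.455, -1.96, 0.0]
contact_force: [0.5, 0.9, -0.7]
gripper_width: 85.1
grasp_force: 0.0
time_s: 23.48
tool_pos: [591.4, -40.9, 209.7]
orientation: [2.455, 1.96, 0.001]
contact_force: [-0.8, 0.0, 0.2]
gripper_width: 85.3
grasp_force: 0.0
[ 435.2 -164.5   90. ] (array([ 435.6, -165.9,   91.9]), [0.9, 0.9])
shift m [-0.1535 -0.1236  0.0084] ty ang -12.8 tz [-0.002  0.    -1.   ] q [-0.18  0.22  0.19  1.55  0.    1.61] t 23.5333
turn rad (about down z) 0.003
```

```bash
python3 -m handwheel '[{"x":-0.006,"y":-0.005,"z":0.001,"turn":-0.04},{"x":-0.022,"y":-0.017,"z":0.002,"turn":-0.13},{"x":-0.045,"y":-0.036,"z":0.003,"turn":-0.25},{"x":-0.07,"y":-0.056,"z":0.004,"turn":-0.37},{"x":-0.095,"y":-0.076,"z":0.005,"turn":-0.49},{"x":-0.118,"y":-0.094,"z":0.006,"turn":-0.61},{"x":-0.138,"y":-0.11,"z":0.007,"turn":-0.73},{"x":-0.15,"y":-0.119,"z":0.008,"turn":-0.85},{"x":-0.1555,"y":-0.1236,"z":0.008,"turn":-0.95},{"x":-0.1555,"y":-0.1236,"z":0.008,"turn":-1.0}]'; python3 -m handwheel '[{"x":0,"y":0,"z":0,"turn":0},{"x":0,"y":0,"z":0,"turn":0},{"x":0,"y":0,"z":0,"turn":0},{"x":0,"y":0,"z":0,"turn":0}]'; python3 - <<'E'
from h import *
import cv2
to_tool([435.5,-165,70],45)
p=camera_params("wrist");i=camera("wrist");cv2.imwrite("pics/w12.png",i)
print(proj(p,[435.5,-165,90]))
h=cv2.cvtColor(i,cv2.COLOR_BGR2HSV)
# dark brown handle
m=((h[...,2]<110)&(h[...,2]>25)&(h[...,1]>110)&((h[...,0]<14)|(h[...,0]>172))).astype(np.uint8);m=cv2.morphologyEx(m,cv2.MORPH_OPEN,np.ones((5,5)))
n,l,st,c=cv2.connectedComponentsWithStats(m)
for k in range(1,n):
    if st[k,4]>150:print(st[k],c[k])
E
```

```text
time_s: 24.37
tool_pos: [433.5, -165.4, 198.7]
orientation: [-1.21, -2.893, -0.0]
contact_force: [0.4, 0.4, -0.2]
gripper_width: 85.4
grasp_force: 0.0
time_s: 24.7
tool_pos: [436.1, -164.7, 200.9]
orientation: [-1.215, -2.895, -0.0]
contact_force: [-0.5, 0.3, 0.2]
gripper_width: 85.5
grasp_force: 0.0
shift m [-0.     -0.0006  0.1309] ty ang 44.5 tz [-0.001  0.001 -1.   ] q [-0.51 -0.11 -0.16  1.52  0.    0.29] t 24.7
turn rad (about down z) -0.009
[318.4 214.4]
[ 299  180   42   49 1529] [319.84238064 205.12818836]
```

```bash
python3 -m handwheel '[{"x":0,"y":0,"z":0.012,"turn":0},{"x":0,"y":0,"z":0.035,"turn":0},{"x":0,"y":0,"z":0.062,"turn":0},{"x":0,"y":0,"z":0.09,"turn":0},{"x":0,"y":0,"z":0.112,"turn":0},{"x":0,"y":0,"z":0.125,"turn":0},{"x":0,"y":0,"z":0.131,"turn":0},{"x":0,"y":0,"z":0.132,"turn":0},{"x":0,"y":0,"z":0.132,"turn":0},{"x":0,"y":0,"z":0.132,"turn":0}]'; python3 -m handwheel '[{"x":0,"y":0,"z":0,"turn":0},{"x":0,"y":0,"z":0,"turn":0},{"x":0,"y":0,"z":0,"turn":0},{"x":0,"y":0,"z":0,"turn":0},{"x":0,"y":0,"z":0,"turn":0},{"x":0,"y":0,"z":0,"turn":0},{"x":0,"y":0,"z":0,"turn":0},{"x":0,"y":0,"z":0,"turn":0},{"x":0,"y":0,"z":0,"turn":0}]' 0.01;  python3 -m handwheel '[{"x":0,"y":0,"z":-0.005,"turn":0},{"x":0,"y":0,"z":-0.015,"turn":0},{"x":0,"y":0,"z":-0.035,"turn":0},{"x":0,"y":0,"z":-0.055,"turn":0},{"x":0,"y":0,"z":-0.07,"turn":0},{"x":0,"y":0,"z":-0.08,"turn":0},{"x":0,"y":0,"z":-0.08,"turn":0},{"x":0,"y":0,"z":-0.08,"turn":0},{"x":0,"y":0,"z":-0.08,"turn":0}]'
python3 - <<'E'
from h import *
import cv2
i=camera("wrist");cv2.imwrite("pics/w13.png",i);p=camera_params("wrist")
print("dish pred px",proj(p,[599,-264,10]))
to_tool([599,-264,150],45)
E
```

```text
time_s: 25.58
tool_pos: [437.1, -165.5, 70.9]
orientation: [1.214, 2.895, -0.0]
contact_force: [-0.4, 0.5, 1.0]
gripper_width: 85.4
grasp_force: 0.0
time_s: 26.33
tool_pos: [436.8, -165.2, 70.5]
orientation: [1.214, 2.896, 0.0]
contact_force: [0.9, 1.3, 3.3]
gripper_width: 31.6
grasp_force: 59.3
time_s: 27.08
tool_pos: [435.5, -164.8, 148.5]
orientation: [-1.214, -2.895, -0.0]
contact_force: [0.6, -0.5, -2.0]
gripper_width: 31.7
grasp_force: 59.8
dish pred px [370.8 399.9]
shift m [-0.1856  0.0471 -0.0024] ty ang 44.5 tz [-0.003  0.001 -1.   ] q [-0.51 -0.1  -0.26  1.41 -0.    0.29] t 27.1333
turn rad (about down z) -0.009
```

```bash
python3 - <<'E'
from h import *
W=camera_params("wrist");w=np.load("w8.npy");W["xyz"]=w[:3];W["orientation"]=w[3:];T=camera_params("top")
for u in((448,303),):print(atz(W,u,10),tri([ray(W,u),ray(T,(165+682/2.9,160+93/2.9))]))
e=[atz(W,u,10) for u in((399,300),(497,300),(447,257))];print(e)
P=[np.array(proj(W,np.array([600,-264,10])+46*np.array([np.cos(a),np.sin(a),0]))) for a in np.linspace(0,2*np.pi,90)];P=np.array(P);print(P.min(0),P.max(0))
E
```

```text
[ 597.6 -264.6   10. ] (array([ 599.9, -265.7,    7.6]), [1.2, 1.2])
[array([ 570. , -301.5,   10. ]), array([ 619.5, -224.9,   10. ]), array([ 555.1, -244.2,   10. ])]
[400.4 259.6] [499.6 346.1]
```

```bash
python3 -m handwheel '[{"x":-0.007,"y":0.002,"z":0,"turn":0},{"x":-0.023,"y":0.006,"z":0,"turn":0},{"x":-0.048,"y":0.012,"z":0,"turn":0},{"x":-0.077,"y":0.02,"z":0,"turn":0},{"x":-0.107,"y":0.027,"z":0,"turn":0},{"x":-0.136,"y":0.035,"z":0,"turn":0},{"x":-0.16,"y":0.041,"z":0,"turn":0},{"x":-0.177,"y":0.045,"z":0,"turn":0},{"x":-0.1855,"y":0.047,"z":0,"turn":0},{"x":-0.1855,"y":0.047,"z":0,"turn":0}]'; python3 -m handwheel '[{"x":0,"y":0,"z":0,"turn":0},{"x":0,"y":0,"z":0,"turn":0},{"x":0,"y":0,"z":0,"turn":0}]'; python3 - <<'E'
from h import *
import cv2
to_tool([598.5,-264.5,75],45)
i=camera("wrist");cv2.imwrite("pics/w14.png",i);p=camera_params("wrist")
P=np.array([proj(p,np.array([598.5,-264.5,10])+46*np.array([np.cos(a),np.sin(a),0])) for a in np.linspace(0,2*np.pi,90)]);print("pred",P.min(0),P.max(0))
g=cv2.cvtColor(i,cv2.COLOR_BGR2GRAY)
m=(g<50).astype(np.uint8);n,l,st,c=cv2.connectedComponentsWithStats(m)
for k in range(1,n):
    if st[k,4]>300:print(st[k],c[k])
E
```

```text
time_s: 27.97
tool_pos: [601.1, -265.7, 147.4]
orientation: [-1.215, -2.896, 0.0]
contact_force: [0.3, 0.3, -3.0]
gripper_width: 31.5
grasp_force: 59.8
time_s: 28.22
tool_pos: [599.1, -263.9, 149.4]
orientation: [-1.214, -2.896, -0.0]
contact_force: [0.2, 0.3, -2.9]
gripper_width: 31.8
grasp_force: 59.8
shift m [-0.0001 -0.0008  0.0744] ty ang 44.5 tz [-0.001  0.001 -1.   ] q [-0.52  0.39  0.29  1.47  0.    0.28] t 28.2167
turn rad (about down z) -0.009
pred [257.5 141.6] [378.5 257.9]
[ 260  144  118   82 4831] [318.8056303  176.81722211]
[   6  161   58   55 1473] [ 41.83842498 183.13917176]
[  0 170  31  50 885] [ 10.04745763 199.53785311]
[   37   238   557   162 40922] [314.48807487 345.35765603]
```

The dish blob (u 260–378, top at v 144) matches the prediction to about 1 mm. I'll lower it.

```bash
python3 -m handwheel '[{"x":0,"y":-0.001,"z":0.007,"turn":0},{"x":0,"y":-0.001,"z":0.02,"turn":0},{"x":0,"y":-0.001,"z":0.036,"turn":0},{"x":0,"y":-0.001,"z":0.051,"turn":0},{"x":0,"y":-0.001,"z":0.062,"turn":0},{"x":0,"y":-0.001,"z":0.068,"turn":0},{"x":0,"y":-0.001,"z":0.071,"turn":0},{"x":0,"y":-0.001,"z":0.072,"turn":0},{"x":0,"y":-0.001,"z":0.072,"turn":0},{"x":0,"y":-0.001,"z":0.072,"turn":0}]'; python3 -m handwheel '[{"x":0,"y":0,"z":0.0005,"turn":0},{"x":0,"y":0,"z":0.001,"turn":0},{"x":0,"y":0,"z":0.001,"turn":0}]'
```

```text
time_s: 29.1
tool_pos: [599.7, -265.6, 79.0]
orientation: [1.214, 2.895, -0.0]
contact_force: [0.2, -0.1, -2.8]
gripper_width: 31.8
grasp_force: 59.8
time_s: 29.35
tool_pos: [599.4, -265.4, 77.4]
orientation: [1.215, 2.896, -0.0]
contact_force: [0.2, 0.2, -3.1]
gripper_width: 31.7
grasp_force: 59.8
```

```bash
python3 -m handwheel '[{"x":0,"y":0,"z":0.0005,"turn":0},{"x":0,"y":0,"z":0.001,"turn":0},{"x":0,"y":0,"z":0.0015,"turn":0},{"x":0,"y":0,"z":0.002,"turn":0},{"x":0,"y":0,"z":0.002,"turn":0}]'; python3 -m handwheel '[{"x":0,"y":0,"z":0.0005,"turn":0},{"x":0,"y":0,"z":0.001,"turn":0},{"x":0,"y":0,"z":0.001,"turn":0}]'
```

```text
time_s: 29.77
tool_pos: [599.1, -265.2, 74.7]
orientation: [-1.215, -2.897, 0.0]
contact_force: [-0.4, 0.7, -0.7]
gripper_width: 31.7
grasp_force: 59.9
time_s: 30.02
tool_pos: [599.2, -265.3, 74.5]
orientation: [1.215, 2.897, -0.0]
contact_force: [-1.5, -0.2, 0.9]
gripper_width: 31.4
grasp_force: 60.1
```

```bash
python3 -m handwheel '[{"x":0,"y":0,"z":0.0003,"turn":0},{"x":0,"y":0,"z":0.0003,"turn":0}]'; python3 -m handwheel '[{"x":0,"y":0,"z":0,"turn":0},{"x":0,"y":0,"z":0,"turn":0},{"x":0,"y":0,"z":0,"turn":0},{"x":0,"y":0,"z":0,"turn":0},{"x":0,"y":0,"z":0,"turn":0},{"x":0,"y":0,"z":0,"turn":0},{"x":0,"y":0,"z":0,"turn":0}]' 0.0854; python3 -m handwheel '[{"x":0,"y":0,"z":-0.006,"turn":0},{"x":0,"y":0,"z":-0.02,"turn":0},{"x":0,"y":0,"z":-0.045,"turn":0},{"x":0,"y":0,"z":-0.075,"turn":0},{"x":0,"y":0,"z":-0.1,"turn":0},{"x":0.01,"y":0,"z":-0.12,"turn":0},{"x":0.035,"y":0,"z":-0.13,"turn":0},{"x":0.07,"y":0,"z":-0.13,"turn":0},{"x":0.108,"y":0,"z":-0.13,"turn":0},{"x":0.146,"y":0,"z":-0.13,"turn":0}]'; python3 -m handwheel '[{"x":0.038,"y":0,"z":0,"turn":0},{"x":0.07,"y":0,"z":0,"turn":0},{"x":0.09,"y":0,"z":0,"turn":0},{"x":0.1,"y":0,"z":0,"turn":0},{"x":0.1,"y":0,"z":0,"turn":0},{"x":0.1,"y":0,"z":0,"turn":0},{"x":0.1,"y":0,"z":0,"turn":0}]'
python3 - <<'E'
from h import *
import cv2
a=camera("scene")[130:290,190:500];b=camera("top")[100:310,70:490]
a=cv2.resize(a,(560,289),interpolation=cv2.INTER_CUBIC);b=cv2.resize(b,(560,280),interpolation=cv2.INTER_CUBIC)
cv2.imwrite("pics/fin.png",np.vstack([a,b]))
E
```

```text
time_s: 30.18
tool_pos: [599.2, -265.3, 74.5]
orientation: [1.215, 2.896, -0.0]
contact_force: [-1.5, 1.8, 3.3]
gripper_width: 32.0
grasp_force: 60.3
time_s: 30.77
tool_pos: [599.1, -265.2, 73.4]
orientation: [-1.215, -2.897, -0.0]
contact_force: [0.0, -1.0, -0.6]
gripper_width: 85.3
grasp_force: 0.0
time_s: 31.6
tool_pos: [496.0, -160.4, 204.4]
orientation: [1.215, 2.895, 0.0]
contact_force: [0.4, 0.7, 0.3]
gripper_width: 85.4
grasp_force: 0.0
time_s: 32.18
tool_pos: [427.7, -90.6, 203.8]
orientation: [1.215, 2.895, -0.0]
contact_force: [-1.3, -0.3, -0.5]
gripper_width: 85.5
grasp_force: 0.0
```

View pics/fin.png

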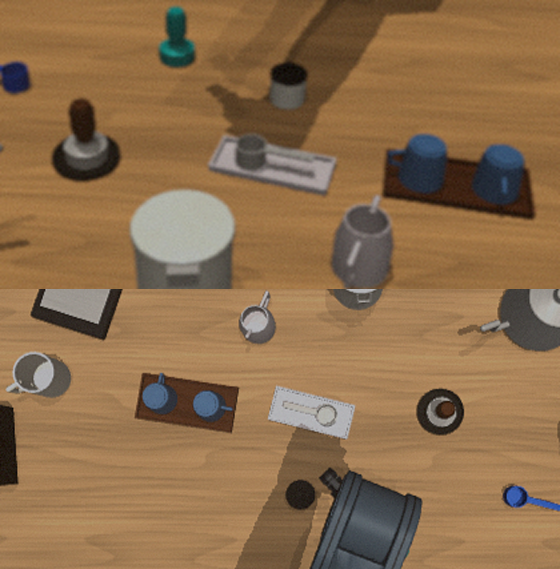

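The final view shows both cups upside down in the tray at (424,163) and (500,173). The scoop lies along the rest at (252,152), and the tamper is upright in the dish at (84,140). The jar and jug are where they were, and the arm is clear of everything.

```bash
python3 -c "
from cell import *
print(hand_in())"
```

```text
the job is handed in; nothing more can be done
None
```

The job is handed in at about 32 s of the 106 s limit: the last pictures show both cups upside down in the tray, the scoop along the spoon rest, the tamper upright in the dish, and the jar and jug where they were; no verdict came back.

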